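# Gauge the depth of the empty well

### The arm

A 6-joint arm with a two-finger parallel gripper is mounted at the origin on a cart in front of the work surface, level with it; the furniture and walls round the work are solid. World frame = base frame: x ahead of the robot, y to its left, z up, the work surface at z = 0. Lengths are in mm, angles in degrees, forces in N, time in s.
With the tool pointing down it reaches from about 300 to 850 mm from the base axis. Payload 4.2 kg.
Tool frame: the origin (TCP) lies at the centre of the arm's flange, where the gripper is bolted on; the fingertips stand 191 mm ahead of it and the grasp point (between the pads) lies 172 mm ahead of it; y points along the fingers, x is the direction in which the jaws open and shut, and the axes are right-handed (so a half turn about y gives the same grasp; the last joint's range is limited). The gripper opens to 91 mm and grips with 3 to 60 N. Pads are 32 mm wide; open, the fingers measure 118 mm over their backs; the gripper's body (76 mm by 178 mm) begins 60 mm behind the grasp point.
Start: joints at [64.171, 18.312, 89.639, -0, 72.044, -1.146], TCP at [240.115, 522.463, 404.776] pointing down, gripper open.
Joint ranges: [-177.97, 177.97], [-48.28, 115.42], [12.27, 149.76], [-77.06, 257.06], [2.81, 150.46], [-146.56, 146.56]. Speed limits (degrees/s): [147.25, 147.25, 180, 180, 180, 180].

### API

Orientations are given as [roll, pitch, yaw] about the fixed x, y, z axes, in that order (R = Rz(yaw) Ry(pitch) Rx(roll)).
In Python, from workcell import env gives the robot as it stands.
- The arm moves only by the tool carry_out, never from a script. Its argument "increments" is a list of rows, each a list of 3 entries, a list of its own where there are three numbers: the turn, a rotation vector about the tool's x, y, z in rad, then the shift along the tool's x, y, z in mm, then the closure, from 0 (fully open) to 1 (shut). In form: [[[wx, wy, wz], [dx, dy, dz], claw], ...]. A call has 1 to 10 rows; each row is the pose to reach, as a shift and turn from the pose commanded when the call began, along the tool's axes at that moment; what a row does not reach only later rows make up. A row lasts 1/12 s, in which the tool goes at most 41.7 mm and 7.16 degrees, less where a joint would pass 70% of its speed; a pose out of reach is approached as far as the arm can. A call with a gripper value outside its range is refused whole. The fingers move at their own pace and stop on an object; "force" is the grip in N (left out, the last holds). Time passes only in rows, so rows that repeat a pose let the fingers close. It gives the time, the measured TCP pose, the force and the opening at its end, in the units of the state.
- env.state(): the state, without advancing time (a new reading comes with each control period).
- env.grab_frame(name): name is "side" or "top" or "wrist"; returns a dict with "frame" (480x640x3 uint8, blue, green, red), "z_map" (480x640 float32, mm along the optical axis (not along the pixel's ray), 0 where there is no reading), "camera_matrix" (3x3 intrinsics, pixels), "k1" (the pictures are not rectified: a ray, as slopes to the right and down, at radius r is drawn at 1 + k1 r^2 times it, then the intrinsics apply), "rvec" (rotation vector, rad) and "tvec" (3), from world to camera coordinates, as OpenCV has them; the wrist camera has in their place "hand_eye" (4x4, takes a point from camera to tool coordinates, whose origin is the TCP and whose axes are the tool frame's). Camera axes: x right, y down, z forward; pixel columns grow to the right and rows downward; lengths in mm; the calibration is good to about 2 mm. A picture is of the moment at which its call begins: read the wrist's pose just before it.
- env.job_done(): hands the job in, once; it reports no verdict.
The state is a dict: "time_s": time; "qpos": joint angles; "qvel": joint speeds; "effort": joint torques, N m; "ee_pos": TCP position; "ee_rot": TCP orientation; "force": force on the tool from outside, world axes, zero at the start; "torque": the same for the moment, N m; "gripper_width": finger opening in mm.
Only numpy, scipy, OpenCV 4.12 (cv2) and the standard library are available. Lean on these libraries where they do the work, as an engineer would, in place of code of your own. Each camera call takes 0.05 s, during which the arm holds its last target. There are 200 camera calls.

### The job

Take the depth gauge out of its stand and lower it upright into the empty well of the metal block, the one without a tube. Past the point where its sliding stop meets the top of the block, keep pushing gently until the rod rests on the bottom of the well, hold it pressed there for about two seconds with a light push of about 10 N (never hard, the pad at the bottom is delicate), then let go and leave the gauge standing in the well with its stop down at the top of the block and the two tubes undisturbed in their wells.

Things in the scene. Friction and masses are not known exactly. Their poses are not given: they have to be found in the camera images.
- block: Fixed aluminium dry block, 80 x 150 mm and 75 mm high, with a grey skirt (84 x 158 mm, 30 mm high). Origin at the centre of its underside, z up; three blind wells stand in a row along its y axis, 45 mm apart, at y = +45, 0 and -45 mm. It stands level, turned in yaw.
- well_0 (a point): Centre of the mouth of the well at the block's y = +45 mm, in the top face (75 mm up); round bore 20 mm wide with a 1.5 mm chamfer. Two of the three hold a test tube; the empty one is to be gauged. The depth of the empty well is unknown, 42 to 62 mm from the block's top, to a rubber pad at its bottom.
- well_1 (a point): The same for the middle well.
- well_2 (a point): The same for the well at the block's y = -45 mm.
- pad (a joint): Rubber pad at the bottom of the empty well, moves straight down by 0 to 0.006 m when pressed (m of compression, 0 free), with 5 N per mm; 4 mm (20 N on the pad) is too much. The gauge's own weight presses it about 0.35 mm.
- gauge_head (a point): Middle of the grip of the depth gauge, a steel instrument 177 mm tall and 180 g in all: a rod 16.5 mm in diameter with a chamfered foot, and at the top a dark round grip 26 mm in diameter, from 133 to 177 mm above the foot. This point lies on the axis, 155 mm above the foot and 22 mm below the top; z along the rod, up. At the start it stands upright in the stand.
- gauge_tip (a point): Centre of the flat foot of the gauge's rod, on its axis, 155 mm below gauge_head.
- stop_face (a point): Centre of the underside of the gauge's sliding stop, a steel disc 32 mm in diameter and 12 mm thick round the rod, with a small thumb screw on its side. It slides along the rod against a friction of 4 N and stays where it is left.
- stop (a joint): Place of the stop along the rod (m): 0 when its underside is 30 mm above the foot, growing upward, to 0.07. It starts low, at 0 to 0.006, and the block's top face pushes it up the rod as the rod goes deeper than that.
- stand: Fixed grey plastic stand, 60 x 60 mm and 36 mm high with a rubber base 68 x 68 mm, with a 20 mm bore 28 mm deep in which the gauge's foot stands. Origin at the centre of its underside.
- tube_a_mid (a point): Test tube with cotton plug, 144 mm long and about 20 mm wide at the plug, 16 mm glass, standing in one of the wells on the bench's level; its top is about 145 mm above the bench. The point lies on its axis, 72 mm above its foot.
- tube_b_mid (a point): The other test tube, 152 mm long and about 22 mm wide at the plug, standing in another well; its top is about 153 mm above the bench. The point lies on its axis, 72 mm above its foot.
Mind the look-alikes: they are no part of the job. Of the things that look like the part that bears gauge_head, the middle-sized one is meant.

How it is judged (in metres and radians):
On the way, in this order (a step that is already met when the one before it is completed fails the run):
1. the gauge is out of its stand, its foot above the stand's top (z of gauge_tip in the frame of stand above 0.04 m), for 0.1 s.
2. the gauge is held upright with its rod pressed on the pad at the bottom of the empty well, with at least 2.5 N, for one second (value of joint pad above 0.0005 m and angle between gauge_tip's own z axis and vertical below 0.12 rad and z of stop_face in the frame of block below 0.079 m), for 1 s.
At the end, for the whole second after the job is handed in: The gauge stands released in the empty well, upright within 0.12 rad, its rod resting with its weight on the pad at the bottom (pad pressed 0.1 to 1 mm), its stop at the top of the block within 4 mm and at rest; both tubes still stand in their wells (value of joint pad between 0.0001 and 0.001 m and angle between gauge_tip's own z axis and vertical below 0.12 rad and z of stop_face in the frame of block between 0.073 and 0.079 m and velocity of joint stop below 0.005 m/s and angle between each of tube_a_mid, tube_b_mid's own z axis and vertical below 0.35 rad); the robot touches nothing.
It fails at once if the pad is pressed with more than 20 N (4 mm) (value of joint pad above 0.004 m).
It fails at once if a tube is pulled or knocked out of its place (moved more than 20 mm) (distance of any of tube_a_mid, tube_b_mid from where it was at the start of the episode above 0.02 m).
It also fails if it takes over 51 s, if anything falls off the work surface, if the arm or the gripper's body presses on something with over 40 N, if the wrist force passes 120 N, or if a joint passes its speed limit or range.

## Working session

There is one attempt and no reset: what is moved stays moved. The work goes in short steps, Python scripts to look and compute and a tool call to move; the robot and the scene stay as the last step left them, time stands still between calls to the robot, and variables do not carry over. Pictures are saved under pics/ and viewed, about 8 in all and at most 12, crops included, and the job is handed in when it is done.

Besides the shell and the picture viewer there is one more tool, called after "Request:" in YAML: its name, and indented under it one key for each argument. carry_out: Moves the arm, as the interface text tells. Its arguments: {"type":"object","properties":{"increments":{"type":"array","items":{"type":"array"}},"force":{"type":"number"}},"required":["increments"]}

```bash
ls; mkdir -p pics
cat > h.py <<'E'
import numpy as np, cv2
from workcell import env
from scipy.spatial.transform import Rotation as R
def pose():
    s=env.state(); return np.array(s["ee_pos"],float), R.from_euler('xyz',s["ee_rot"],degrees=True).as_matrix(), s
def grab(n):
    p,r,s=pose(); f=env.grab_frame(n)
    if n=="wrist":
        T=np.array(f["hand_eye"]); f["Rc"]=r@T[:3,:3]; f["o"]=p+r@T[:3,3]
    else:
        Q=cv2.Rodrigues(np.array(f["rvec"],float))[0]; f["Rc"]=Q.T; f["o"]=-Q.T@np.array(f["tvec"],float).ravel()
    return f
def slopes(f,uv):
    K=np.array(f["camera_matrix"],float)
    d=np.array([f["k1"],0,0,0],float)
    return cv2.undistortPoints(np.array(uv,float).reshape(-1,1,2),K,d)[:,0]
def onplane(f,uv,z):
    s=slopes(f,uv); d=np.c_[s,np.ones(len(s))]@f["Rc"].T
    return f["o"]+d*((z-f["o"][2])/d[:,2])[:,None]
def cloud(f):
    h,w=f["z_map"].shape; v,u=np.mgrid[:h,:w]
    s=slopes(f,np.c_[u.ravel(),v.ravel()]); z=f["z_map"].ravel()[:,None]
    P=(np.c_[s,np.ones(len(s))]*z)@f["Rc"].T+f["o"]; P[z[:,0]==0]=np.nan
    return P.reshape(h,w,3)
E
python3 - <<'E'
from h import *
for n in("top","side"):
    f=grab(n); cv2.imwrite(f"pics/{n}0.png",f["frame"]); print(n,f["o"],f["Rc"][:,2],f["k1"],f["camera_matrix"])
print(env.state())
E
```

```text
pics
top [ 370.44334471 -127.6983901  1124.185271  ] [ 0.14918631  0.01384343 -0.98871219] 0.01350394993643515 [[600.80719382   0.         321.43413825]
 [  0.         600.80719382 248.59956796]
 [  0.           0.           1.        ]]
side [ 651.90892549 -490.55911006  893.47124171] [-0.14713134  0.43417764 -0.88873064] 0.005409898089310856 [[583.76431787   0.         327.7744255 ]
 [  0.         583.76431787 230.19478481]
 [  0.           0.           1.        ]]
{'time_s': 0.1, 'qpos': array([ 6.41703759e+01,  1.83451989e+01,  8.97010281e+01, -5.62659643e-04,
        7.20420229e+01, -1.14655564e+00]), 'qvel': array([-0.01658654, -0.06452225, -0.16724835,  0.01564875,  0.02758672,
       -0.00749511]), 'effort': array([-5.30954712e-04, -4.13329875e+01, -2.32508218e+01,  7.28493417e-02,
        4.21658345e-02, -3.94036283e-05]), 'ee_pos': array([240.05396506, 522.31236116, 404.02105391]), 'ee_rot': array([-8.99987690e+01,  8.82428604e-02,  6.53171063e+01]), 'force': array([ 0.44123534,  0.03852703, -0.15009444]), 'torque': array([-0.05964453,  0.003003  ,  0.00669083]), 'gripper_width': 90.98217023359013}
```

View pics/top0.png

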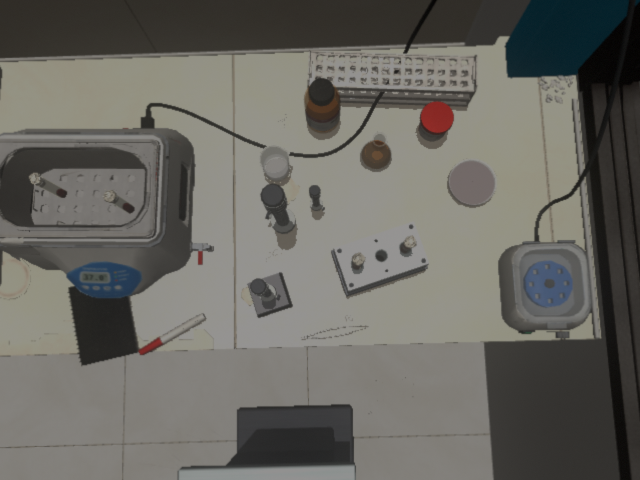

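View pics/side0.png

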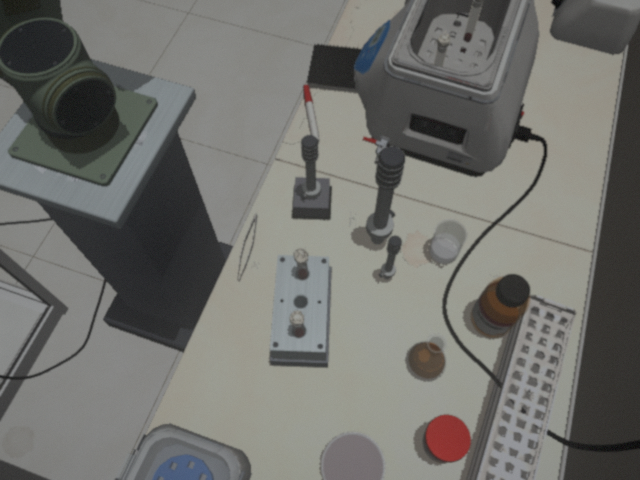

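```bash
cat >> h.py <<'E'
def block(f,P,c):
    m=(abs(P[...,2]-75)<6)&(np.hypot(P[...,0]-c[0],P[...,1]-c[1])<110)
    m=m.astype(np.uint8); m=cv2.morphologyEx(m,cv2.MORPH_OPEN,np.ones((3,3)))
    cs=max(cv2.findContours(m,0,2)[0],key=cv2.contourArea)
    q=onplane(f,cs[:,0],75)[:,:2].astype(np.float32); return cv2.minAreaRect(q), np.nanmedian(P[...,2][m>0])
E
python3 - <<'E'
from h import *
for n,b,g,s in(("top",(381,256),(262,287),(285,305)),("side",(300,302),(309,143),(320,205))):
    f=grab(n);P=cloud(f)
    w=onplane(f,[b],75)[0];h=onplane(f,[g],185)[0]
    print(n,"well",w,"grip top",h, "desk z",P[400 if n=='side' else 330, 250])
    print(block(f,P,w))
    near=np.hypot(P[...,0]-h[0],P[...,1]-h[1])<60
    m=near&(P[...,2]>168); print("grip pts",m.sum(),P[m].min(0),P[m].max(0),np.median(P[m],0))
    m=(near&(abs(P[...,2]-36)<5)).astype(np.uint8); cs=max(cv2.findContours(m,0,2)[0],key=cv2.contourArea)
    print("stand",cv2.minAreaRect(onplane(f,cs[:,0],36)[:,:2].astype(np.float32)))
    fr=f["frame"]; u,v=g; crop=fr[v-70:v+90,u-60:u+180] if n=="top" else fr[v-20:v+240,u-60:u+110]
    cv2.imwrite(f"pics/{n}1.png",cv2.resize(crop,None,fx=3 if n=="top" else 2.3,fy=3 if n=="top" else 2.3,interpolation=2))
E
```

```text
top well [ 512.36939552 -217.41498991   75.        ] grip top [454.13672815 -19.64627618 185.        ] desk z [391.25943539  24.86290995   1.01190985]
(((513.2581176757812, -217.51669311523438), (80.42818450927734, 150.0742645263672), 16.872055053710938), np.float64(74.89173102598147))
grip pts 234 [442.96872839 -26.1482809  168.54493126] [4.69219562e+02 1.01693036e-01 1.88724406e+02] [455.653747   -13.49786472 184.24509174]
stand ((455.6152648925781, -13.025501251220703), (59.9891471862793, 60.17814254760742), 16.850635528564453)
side well [ 516.93644637 -217.49339512   75.        ] grip top [460.69928582 -16.58579418 185.        ] desk z [ 487.72521835 -362.13307533   -2.47402343]
(((516.7055053710938, -217.0996856689453), (79.78101348876953, 150.75067138671875), 17.154563903808594), np.float64(73.22638111876552))
grip pts 269 [445.97395745 -24.94098879 168.36165459] [ 4.71664670e+02 -1.45641156e-01  1.86052270e+02] [460.40975888 -15.94588748 181.86236752]
stand ((459.35931396484375, -14.10184097290039), (59.830928802490234, 63.645469665527344), 17.116409301757812)
```

Run:
```python
from h import *
for n in("top","side"):
    f=grab(n);P=cloud(f)
    d=np.hypot(P[...,0]-456,P[...,1]+13.5)
    m=(P[...,2]>100)&(d>40)&(d<170)
    k,l,st,ce=cv2.connectedComponentsWithStats(m.astype(np.uint8))
    for i in range(1,k):
        if st[i,4]>15: q=P[l==i]; print(n,st[i,4],q.min(0).round(),q.max(0).round())
    for y in(50,100,150,200,300,400):
        m=abs(P[...,1]-y)<20; m&=(P[...,0]>150)&(P[...,0]<900); print(y,np.nanmax(P[m][:,2]) if m.any() else None)
f=grab("wrist"); print(f["hand_eye"])
```

```text
top 741 [568. -63. 100.] [604. -25. 255.]
top 585 [507. 124. 100.] [554. 148. 218.]
top 102 [ 490. -179.  101.] [ 510. -164.  153.]
50 11.797567804563869
100 173.30529588531647
150 230.86823603548294
200 235.00749438379364
300 231.23370692174012
400 227.14602211179658
side 624 [510. 124. 100.] [554. 148. 208.]
side 1468 [570. -63. 100.] [607. -27. 253.]
side 113 [ 492. -178.  132.] [ 513. -161.  150.]
50 10.453809059579498
100 164.1327050727807
150 228.5485983329777
200 233.5636851011019
300 229.13813278716248
400 193.79011858332035
[[ 9.99999981e-01 -9.88834972e-05 -1.66731903e-04 -3.03127496e-01]
 [ 1.34515203e-04 -2.65356811e-01  9.64150271e-01  1.89190240e+01]
 [-1.39581997e-04 -9.64150275e-01 -2.65356792e-01  7.45734116e+01]
 [ 0.00000000e+00  0.00000000e+00  0.00000000e+00  1.00000000e+00]]
```

View pics/side1.png

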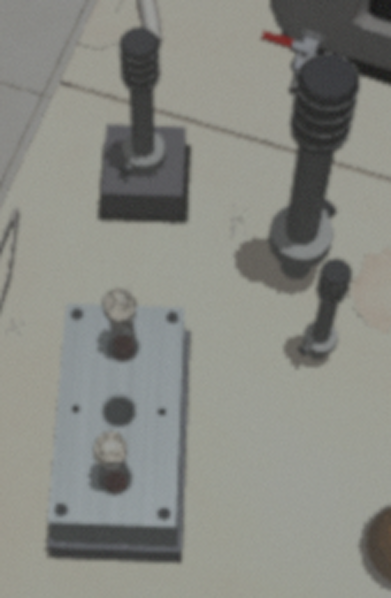

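Request:
carry_out:
  increments:
    - [[0,0,0],[0,-40,0],0]
    - [[0,0,0],[0,-80,0],0]
    - [[0,1.4,0],[-396,-80,-421],0]
    - [[0,1.4,0],[-396,-80,-421],0]
    - [[0,1.4,0],[-396,-80,-421],0]
    - [[0,1.4,0],[-396,-80,-421],0]
    - [[0,1.4,0],[-396,-80,-421],0]
    - [[0,1.4,0],[-396,-80,-421],0]
    - [[0,1.4,0],[-396,-80,-421],0]
    - [[0,1.4,0],[-396,-80,-421],0]

```text
time_s: 1.18
ee_pos: [365.4, 211.6, 485.0]
ee_rot: [-90.0, -0.0, 7.7]
force: [0.7, 0.5, 1.0]
gripper_width: 90.9
```

Request:
carry_out:
  increments:
    - [[0,0.39,0],[60,0,-230],0]
    - [[0,0.39,0],[60,0,-230],0]
    - [[0,0.39,0],[60,0,-230],0]
    - [[0,0.39,0],[60,0,-230],0]
    - [[0,0.39,0],[60,0,-230],0]
    - [[0,0.39,0],[60,0,-230],0]
    - [[0,0.39,0],[60,0,-230],0]
    - [[0,0.39,0],[60,0,-230],0]

```text
time_s: 1.85
ee_pos: [457.2, -7.1, 484.5]
ee_rot: [-90.0, 0.0, -14.5]
force: [0.5, 0.5, -0.6]
gripper_width: 91.1
```

Run:
```python
from h import *
f=grab("wrist"); p,r,s=pose(); print(p,s["ee_rot"],s["time_s"]); P=cloud(f)
cv2.imwrite("pics/w0.png",f["frame"])
d=np.hypot(P[...,0]-457,P[...,1]+13.5)<45
m=(d&(P[...,2]>172)).astype(np.uint8); print(m.sum(),np.nanmedian(P[m>0],0))
cs=max(cv2.findContours(m,0,2)[0],key=cv2.contourArea);print(cv2.minEnclosingCircle(onplane(f,cs[:,0],185)[:,:2].astype(np.float32)),cv2.fitEllipse(cs))
m=(d&(abs(P[...,2]-36)<5)).astype(np.uint8); cs=max(cv2.findContours(m,0,2)[0],key=cv2.contourArea)
print("stand",cv2.minAreaRect(onplane(f,cs[:,0],36)[:,:2].astype(np.float32)))
```

```text
[456.79547912  -6.04920439 484.57764728] [-8.99666830e+01  4.75704506e-02 -1.44043931e+01] 1.9
36210 [467.57180389  17.29973514 407.74584762]
((410.31011962890625, -220.91799926757812), 194.24758911132812) ((333.6604309082031, 873.3482055664062), (605.513916015625, 1118.9986572265625), 177.8731231689453)
stand ((457.88787841796875, -11.526924133300781), (60.348690032958984, 60.816036224365234), 16.97300148010254)
```

View pics/w0.png

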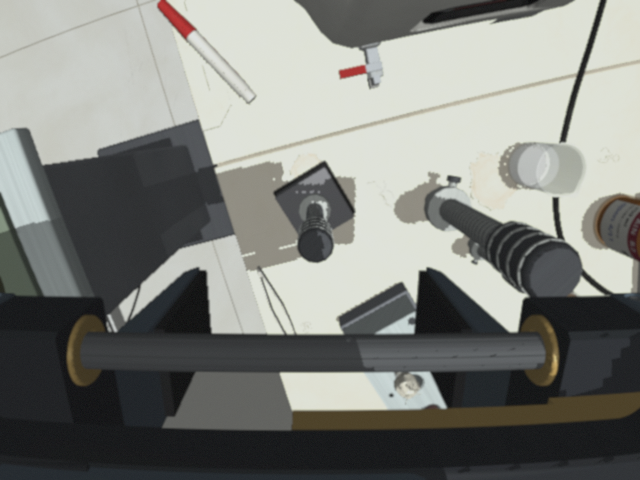

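Run:
```python
from h import *
f=grab("wrist"); P=cloud(f)
m=((np.hypot(P[...,0]-457,P[...,1]+13.5)<45)&(P[...,2]>179)&(P[...,2]<192)).astype(np.uint8); print(m.sum(),np.nanmedian(P[m>0],0))
cs=max(cv2.findContours(m,0,2)[0],key=cv2.contourArea);print(cv2.minEnclosingCircle(onplane(f,cs[:,0],185)[:,:2].astype(np.float32)))
p,r,s=pose();print(p)
```

```text
1083 [458.30556306 -10.10774496 185.82343322]
((458.2733459472656, -10.529570579528809), 13.275715827941895)
[456.56229665  -5.41982484 484.68429643]
```

Request:
carry_out:
  increments:
    - [[0,0,0],[3,0,-5],0]
    - [[0,0,0],[3,40,-5],0]
    - [[0,0,0],[3,75,-5],0]
    - [[0,0,0],[3,105,-5],0]
    - [[0,0,0],[3,130,-5],0]
    - [[0,0,0],[3,147,-5],0]
    - [[0,0,0],[3,147,-5],0]
    - [[0,0,0],[3,147,-5],0]
    - [[0,0,0],[3,147,-5],0]

```text
time_s: 2.7
ee_pos: [459.1, -10.9, 339.1]
ee_rot: [-90.0, -0.1, -14.3]
force: [0.4, 0.1, -0.1]
gripper_width: 91.6
```

Close on the grip.

Request:
carry_out:
  increments:
    - [[0,0,0],[0,1,0],0.3]
    - [[0,0,0],[0,1,0],0.5]
    - [[0,0,0],[0,1,0],0.65]
    - [[0,0,0],[0,1,0],0.8]
    - [[0,0,0],[0,1,0],1]
    - [[0,0,0],[0,1,0],1]
    - [[0,0,0],[0,1,0],1]
    - [[0,0,0],[0,1,0],1]
    - [[0,0,0],[0,1,0],1]
    - [[0,0,0],[0,1,0],1]
  force: 30

```text
time_s: 3.53
ee_pos: [458.6, -11.4, 336.7]
ee_rot: [-90.0, 0.0, -14.3]
force: [0.1, 0.1, -0.3]
gripper_width: 27.5
```

Request:
carry_out:
  increments:
    - [[0,0,0],[0,0,0],1]
    - [[0,0,0],[0,0,0],1]
    - [[0,0,0],[0,-10,0],1]
    - [[0,0,0],[0,-20,0],1]
    - [[0,0,0],[0,-50,0],1]
    - [[0,0,0],[0,-90,0],1]
    - [[0,0,0],[0,-130,0],1]
    - [[0,0,0],[0,-160,0],1]
    - [[0,0,0],[0,-180,0],1]
    - [[0,0,0],[0,-180,0],1]

```text
time_s: 4.37
ee_pos: [458.8, -11.4, 521.1]
ee_rot: [-89.9, -0.5, -14.3]
force: [0.9, -0.0, -1.0]
gripper_width: 25.4
```

Request:
carry_out:
  increments:
    - [[0,-0.06,0],[12,0,-21],1]
    - [[0,-0.12,0],[23,0,-41],1]
    - [[0,-0.18,0],[35,0,-62],1]
    - [[0,-0.24,0],[47,0,-82],1]
    - [[0,-0.3,0],[59,0,-103],1]
    - [[0,-0.36,0],[71,0,-124],1]
    - [[0,-0.42,0],[82,0,-144],1]
    - [[0,-0.48,0],[94,0,-165],1]
    - [[0,-0.546,0],[105,0,-185],1]
    - [[0,-0.546,0],[105,0,-185],1]

```text
time_s: 5.2
ee_pos: [515.4, -220.0, 513.6]
ee_rot: [-90.0, 0.2, 16.9]
force: [0.6, 0.0, -1.3]
gripper_width: 25.2
```

Run:
```python
from h import *
p,r,s=pose(); print(p,s["ee_rot"],s["force"],s["gripper_width"])
f=grab("wrist"); P=cloud(f); cv2.imwrite("pics/w1.png",f["frame"])
m=((abs(P[...,2]-75)<6)&(np.hypot(P[...,0]-515,P[...,1]+217)<110)); print(m.sum())
ys,xs=np.where(m);print(xs.min(),xs.max(),ys.min(),ys.max())
for n in("side","top"):
    f=grab(n); cv2.imwrite(f"pics/{n}2.png",f["frame"])
p,r,s=pose(); print(p)
```

```text
[ 515.37311878 -220.01443201  513.59663292] [-89.9819848    0.20901099  16.88258753] [ 0.55066728  0.01057619 -1.28770285] 25.18038803001522
8811
274 356 125 271
[ 514.4533211  -216.5346926   514.97239041]
```

View pics/w1.png

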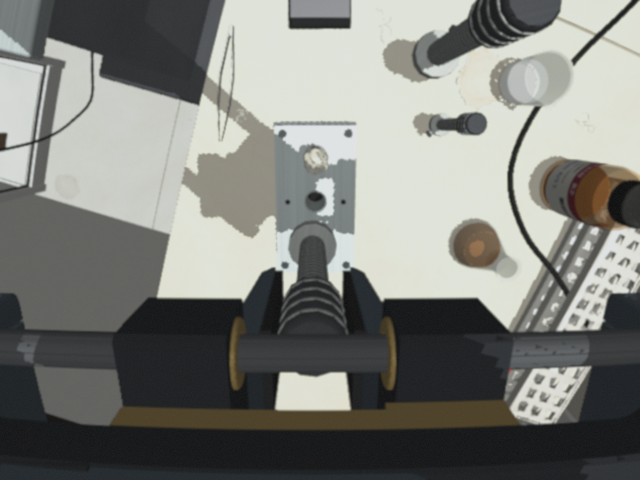

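View pics/side2.png

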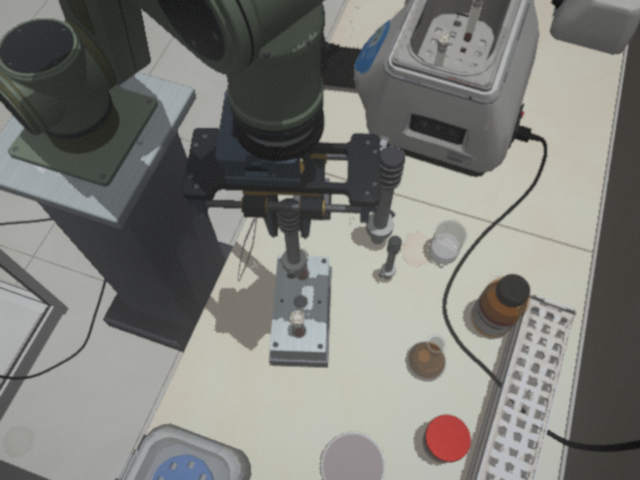

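```bash
cat >> h.py <<'E'
def look():
    p,r,s=pose(); f=grab("wrist"); P=cloud(f); print("tcp",p.round(2),s["ee_rot"].round(2),"F",s["force"].round(2))
    return f,P,p,r
E
python3 - <<'E'
from h import *
f,P,p,r=look()
g=cv2.cvtColor(f["frame"],6)
sub=g[185:218,296:336]; print(sub[::2,::2])
T=(P-p)@r   # tool coords
m=(np.hypot(T[...,0],T[...,2])<40)&(P[...,2]>190)&(P[...,2]<260)
q=P[m]; qt=T[m]
for z in range(200,262,3):
    k=abs(q[:,2]-z)<1.5
    if k.sum()>5: print(z,k.sum(),qt[k][:,0].min().round(1),qt[k][:,0].max().round(1),qt[k][:,2].min().round(1),qt[k][:,2].max().round(1))
E
```

```text
tcp [ 514.45 -216.53  514.97] [-89.84   0.13  16.9 ] F [-0.48 -0.13 -1.  ]
[[130 131 132 133 131 129 127 129 130 141 216 227 226 225 226 226 226 225
  182 132]
 [130 132 133 132 130 128 127 129 128 154 217 227 225 225 226 226 226 226
  200 140]
 [130 132 132 133 130 130 126 129 128 136 190 226 225 225 227 226 226 227
  215 143]
 [129 131 133 133 131 128 127 127 128 138 217 227 225 226 226 226 227 226
  200 133]
 [131 132 132 132 129 128 127 129 127 138 218 227 226 226 226 226 227 226
  203 140]
 [130 130 131 132 129 127 126 120 109 107 165 210 221 225 226 226 226 226
  215 143]
 [129 131 131 132 130 124 103  78  61  54  70 102 152 210 227 226 226 226
  200 133]
 [128 130 131 131 128 104  54  38  44  42  40  34  63 134 217 227 226 226
  203 140]
 [129 130 132 130 119  84  43  38  45  41  29  29  34  83 174 224 226 226
  215 142]
 [129 130 131 130 109  82  69  44  40  33  30  40  61  79 142 220 226 226
  208 133]
 [129 130 130 129 106  80  80  77  66  58  62  73  79  77 126 214 226 226
  179 130]
 [128 130 129 128 108  81  81  83  82  83  82  83  81  78 118 210 226 226
  196 132]
 [129 129 131 130 115  90  82  83  86  85  85  83  79  83 144 220 226 227
  208 133]
 [128 130 129 132 124 104  83  85  85  84  83  82  81 113 179 226 227 226
  178 131]
 [128 129 129 130 127 118 101  87  84  85  82  88 114 170 219 226 226 223
  155 129]
 [129 129 128 130 129 126 120 112 104 100 103 114 152 180 174 205 203 164
  129 129]
 [129 128 129 129 128 126 125 123 124 124 126 126 126 128 127 133 134 129
  125 130]]
224 40 -15.0 15.1 2.7 15.5
227 46 -14.8 14.3 5.3 15.6
230 71 -14.7 14.1 -10.4 15.6
233 919 -16.0 15.4 -12.4 15.5
236 32 -14.6 14.0 -4.6 12.8
239 30 -7.9 7.4 1.8 7.8
242 31 -8.4 7.9 0.3 7.8
245 28 -7.8 7.2 2.1 8.0
248 39 -8.2 7.8 0.9 8.0
251 21 -8.1 7.6 1.4 7.8
254 47 -7.5 7.6 1.9 7.9
257 35 -8.0 7.5 1.7 7.6
260 14 -5.5 7.4 2.4 7.7
```

Run:
```python
from h import *
f,P,p,r=look()
g=cv2.cvtColor(f["frame"],6)
m=np.zeros_like(g); m[180:225,290:340]=g[180:225,290:340]<112
cs=max(cv2.findContours(m,0,1)[0],key=cv2.contourArea); e=cv2.fitEllipse(cs); print(e)
w=onplane(f,cs[:,0],75); c=(w.min(0)+w.max(0))/2; c2,rad=cv2.minEnclosingCircle(w[:,:2].astype(np.float32)); print(c,c2,rad,"px spread",np.ptp(w,axis=0))
tp=(np.array([*c2,75])-p)@r; print("well in tool",tp)
# block rect edges in tool coords from depth
k=(abs(P[...,2]-75)<4)&(np.hypot(P[...,0]-515,P[...,1]+217)<100); T=(P-p)@r
t=T[k]; 
for z in range(-20,85,15):
    q=t[abs(t[:,2]-z)<3][:,0]
    if len(q)>5: print(z,np.percentile(q,[0.5,99.5]).round(1))
print("zmax",np.percentile(t[:,2],99.7), "blk z", np.median(P[k][:,2]))
```

```text
tcp [ 514.37 -216.09  515.52] [-89.88   0.09  16.95] F [-0.69  0.17 -1.01]
((313.3068542480469, 205.40048217773438), (18.998998641967773, 19.895357131958008), 156.97244262695312)
[ 514.76888415 -216.71612874   75.        ] (514.8165893554688, -216.2685089111328) 10.746163368225098 px spread [20.26140712 20.57681859  0.        ]
well in tool [  1.06335999 440.51540346  -1.24725948]
-20 [-37.4  41.6]
-5 [-38.1  41.2]
10 [-37.7  40.8]
25 [-38.4  41.5]
40 [-38.2  41.2]
55 [-37.8  41.8]
70 [-38.4  41.5]
zmax 73.2073309423629 blk z 76.08713422194572
```

Request:
carry_out:
  increments:
    - [[0,0,0],[1.7,0,-1],1]
    - [[0,0,0],[1.7,15,-1],1]
    - [[0,0,0],[1.7,30,-1],1]
    - [[0,0,0],[1.7,40,-1],1]
    - [[0,0,0],[1.7,40,-1],1]
    - [[0,0,0],[1.7,40,-1],1]
    - [[0,0,0],[1.7,40,-1],1]
    - [[0,0,0],[1.7,40,-1],1]

```text
time_s: 6.12
ee_pos: [516.6, -217.0, 477.8]
ee_rot: [-90.1, -0.1, 17.0]
force: [-0.7, -1.2, -2.2]
gripper_width: 25.6
```

Run:
```python
from h import *
f,P,p,r=look()
cv2.imwrite("pics/w2.png",cv2.resize(f["frame"][100:340,200:440],None,fx=2.4,fy=2.4,interpolation=2))
T=(P-p)@r
k=(abs(P[...,2]-75)<4)&(np.hypot(P[...,0]-515,P[...,1]+217)<100); t=T[k]
for z in range(10,85,10):
    q=t[abs(t[:,2]-z)<3][:,0]
    if len(q)>5: print(z,np.percentile(q,[0.5,99.5]).round(1))
print("zmax",np.percentile(t[:,2],99.7), "blk z", np.median(P[k][:,2]))
m=(np.hypot(T[...,0],T[...,2])<30)&(P[...,2]>170)&(P[...,2]<250)
for z in range(180,250,4):
    q=T[m&(abs(P[...,2]-z)<2)]
    if len(q)>5: print(z,len(q),q[:,0].min().round(1),q[:,0].max().round(1),q[:,2].max().round(1))
print(env.state()["time_s"])
```

```text
tcp [ 516.58 -217.04  477.8 ] [-9.007e+01 -9.000e-02  1.697e+01] F [-0.74 -1.19 -2.25]
10 [-41.   38.3]
20 [-41.4  38. ]
30 [-41.3  37.8]
40 [-41.1  38.5]
50 [-41.6  38.3]
60 [-41.4  38. ]
70 [-41.2  38.6]
zmax 75.94965763874139 blk z 76.11322605321254
184 16 -13.0 8.4 15.2
188 57 -14.9 15.1 15.5
192 69 -15.3 15.5 15.5
196 947 -16.0 15.4 15.3
200 40 -7.9 7.4 10.9
204 35 -8.4 7.9 7.8
208 39 -7.1 7.8 7.9
212 47 -8.3 7.1 8.0
216 46 -8.1 7.6 8.2
220 52 -7.9 8.1 7.9
224 46 -8.4 7.3 7.6
228 47 -7.7 7.9 7.9
232 64 -8.2 7.7 8.0
236 62 -8.0 7.6 7.8
240 61 -7.9 8.0 7.8
244 51 -8.2 7.8 8.0
248 70 -8.2 7.8 8.3
6.1667
```

View pics/w2.png

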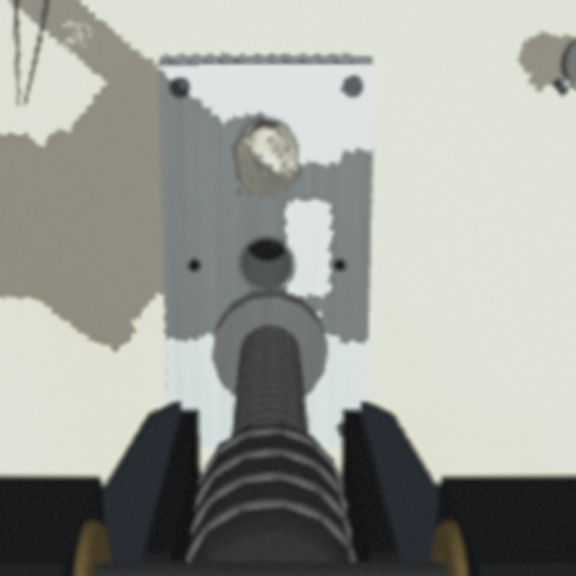

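Request:
carry_out:
  increments:
    - [[0,0,0],[0,0,0],1]
    - [[0,0,0],[0,0,0],1]
    - [[0,0,0],[0,0,0],1]
    - [[0,0,0],[0,0,0],1]

```text
time_s: 6.5
ee_pos: [516.4, -217.1, 476.8]
ee_rot: [-90.0, -0.0, 17.0]
force: [-0.8, 0.7, -1.0]
gripper_width: 24.9
```

```bash
cat >> h.py <<'E'
def check():
    f,P,p,r=look(); T=(P-p)@r
    k=(abs(P[...,2]-75)<4)&(np.hypot(P[...,0]-515,P[...,1]+217)<100); t=T[k]
    e=np.array([np.percentile(q,[0.5,99.5]) for z in range(35,70,5) for q in [t[abs(t[:,2]-z)<3][:,0]] if len(q)>5])
    c=np.array([e.mean(),0,np.percentile(t[:,2],99.7)-75])
    w=p+r@np.array([c[0],p[2]-75,c[2]])
    m=(np.hypot(T[...,0],T[...,2])<12)&(P[...,2]>p[2]-300)&(P[...,2]<p[2]-230)
    q=T[m]; print("block centre tool",c.round(2),"world",w.round(1),"rod",np.percentile(q[:,0],[1,99]).round(1),np.percentile(q[:,2],99).round(1))
E
python3 - <<'E'
from h import *
for i in range(4): check()
print(env.state()["time_s"],env.state()["qvel"])
E
```

```text
tcp [ 516.41 -217.15  476.83] [-9.000e+01 -1.000e-02  1.695e+01] F [-0.76  0.67 -0.98]
block centre tool [-0.71  0.    0.08] world [ 515.8 -217.3   75. ] rod [-11.3  10.9] 11.0
tcp [ 516.39 -217.15  476.78] [-9.000e+01 -1.000e-02  1.695e+01] F [ 0.24 -0.   -1.41]
block centre tool [-0.74  0.    0.08] world [ 515.7 -217.3   75. ] rod [-11.3  11.2] 11.2
tcp [ 516.41 -217.16  476.76] [-9.000e+01 -1.000e-02  1.696e+01] F [-0.07 -0.06 -1.24]
block centre tool [-0.71  0.    0.08] world [ 515.8 -217.3   75. ] rod [-11.3  11.2] 11.3
tcp [ 516.41 -217.13  476.72] [-90.    -0.    16.96] F [-0.08 -0.21 -1.33]
block centre tool [-0.72  0.    0.08] world [ 515.7 -217.2   75. ] rod [-11.3  11.1] 11.2
6.7 [ 0.09878823 -0.01862534  0.03738606  0.09230172 -0.06805666  0.01273007]
```

Request:
carry_out:
  increments:
    - [[0,0,0],[-0.5,15,0.3],1]
    - [[0,0,0],[-0.5,30,0.3],1]
    - [[0,0,0],[-0.5,45,0.3],1]
    - [[0,0,0],[-0.5,58,0.3],1]
    - [[0,0,0],[-0.5,66,0.3],1]
    - [[0,0,0],[-0.5,68,0.3],1]
    - [[0,0,0],[-0.5,68,0.3],1]
    - [[0,0,0],[-0.5,68,0.3],1]
    - [[0,0,0],[-0.5,68,0.3],1]
    - [[0,0,0],[-0.5,68,0.3],1]

```text
time_s: 7.53
ee_pos: [516.0, -217.0, 409.6]
ee_rot: [-90.1, -0.1, 17.0]
force: [-0.1, 0.7, -1.3]
gripper_width: 25.3
```

Run:
```python
from h import *
check(); check()
for n in("side","top"):
    f=grab(n); cv2.imwrite(f"pics/{n}3.png",f["frame"])
c=cv2.imread("pics/side3.png")[200:380,220:380]; cv2.imwrite("pics/side3c.png",cv2.resize(c,None,fx=3.3,fy=3.3,interpolation=2))
```

```text
tcp [ 516.01 -217.02  409.61] [-9.006e+01 -8.000e-02  1.696e+01] F [-0.12  0.74 -1.34]
block centre tool [-0.82  0.    0.7 ] world [ 515.6 -216.8   75. ] rod [-11.3  10.9] 11.0
tcp [ 515.94 -216.99  409.46] [-9.005e+01 -6.000e-02  1.696e+01] F [ 0.32  0.43 -1.06]
block centre tool [-0.72  0.    0.7 ] world [ 515.5 -216.7   75. ] rod [-11.3  11.2] 11.2
```

View pics/side3c.png

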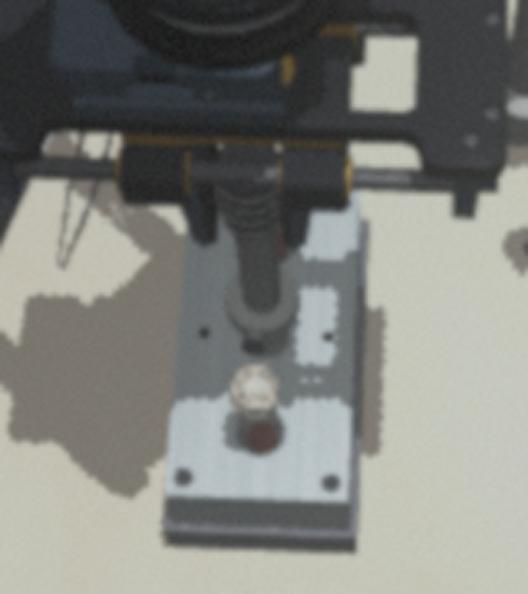

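Request:
carry_out:
  increments:
    - [[0,0,0],[-0.4,0,0.5],1]
    - [[0,0,0],[-0.4,3,0.5],1]
    - [[0,0,0],[-0.4,6,0.5],1]
    - [[0,0,0],[-0.4,9,0.5],1]
    - [[0,0,0],[-0.4,12,0.5],1]
    - [[0,0,0],[-0.4,15,0.5],1]
    - [[0,0,0],[-0.4,18,0.5],1]
    - [[0,0,0],[-0.4,18,0.5],1]
    - [[0,0,0],[-0.4,18,0.5],1]

```text
time_s: 8.48
ee_pos: [515.3, -216.6, 390.5]
ee_rot: [-90.0, 0.0, 17.0]
force: [-0.5, -0.3, -2.3]
gripper_width: 25.7
```

Request:
carry_out:
  increments:
    - [[0,0,0],[0,3,0],1]
    - [[0,0,0],[0,6,0],1]
    - [[0,0,0],[0,9,0],1]
    - [[0,0,0],[0,12,0],1]
    - [[0,0,0],[0,15,0],1]
    - [[0,0,0],[0,15,0],1]
    - [[0,0,0],[0,15,0],1]
    - [[0,0,0],[0,15,0],1]

```text
time_s: 9.15
ee_pos: [515.4, -216.6, 375.8]
ee_rot: [-90.0, -0.0, 17.0]
force: [-0.6, 0.4, -1.8]
gripper_width: 25.2
```

```bash
cat > fz.py <<'E'
from h import *
F=[]
for i in range(4): env.grab_frame("wrist"); F.append(np.r_[env.state()["force"],env.state()["torque"]])
s=env.state(); print(s["time_s"],s["ee_pos"].round(2),s["ee_rot"].round(2),s["gripper_width"],np.array(F).round(2),np.mean(F,0).round(2))
E
python3 fz.py
```

```text
9.35 [ 515.36 -216.6   375.9 ] [-9.001e+01 -2.000e-02  1.696e+01] 25.285681821850027 [[-0.13 -0.61 -1.99 -0.08 -0.   -0.06]
 [-0.13  0.11 -1.19 -0.07  0.05 -0.  ]
 [ 0.55 -0.43 -1.87 -0.01  0.01  0.01]
 [ 1.09 -0.08 -2.35 -0.02  0.08  0.  ]] [ 0.34 -0.25 -1.85 -0.05  0.03 -0.01]
```

Request:
carry_out:
  increments:
    - [[0,0,0],[0,2,0],1]
    - [[0,0,0],[0,4,0],1]
    - [[0,0,0],[0,6,0],1]
    - [[0,0,0],[0,8,0],1]
    - [[0,0,0],[0,10,0],1]
    - [[0,0,0],[0,10,0],1]
    - [[0,0,0],[0,10,0],1]

```text
time_s: 9.93
ee_pos: [515.3, -216.6, 365.7]
ee_rot: [-90.0, -0.0, 17.0]
force: [0.4, -0.1, 0.1]
gripper_width: 25.1
```

```bash
python3 fz.py
```

```text
10.1333 [ 515.34 -216.62  365.68] [-90.    -0.    16.96] 25.634755496118622 [[ 0.07 -0.12  0.63 -0.11  0.12 -0.08]
 [ 0.    0.32  0.03 -0.06  0.1   0.03]
 [ 0.2  -0.11  0.94 -0.06  0.06  0.01]
 [-0.39  0.81  0.13 -0.09  0.16 -0.02]] [-0.03  0.22  0.43 -0.08  0.11 -0.01]
```

Request:
carry_out:
  increments:
    - [[0,0,0],[0,1,0],1]
    - [[0,0,0],[0,2,0],1]
    - [[0,0,0],[0,3,0],1]
    - [[0,0,0],[0,3.5,0],1]
    - [[0,0,0],[0,3.5,0],1]

```text
time_s: 10.55
ee_pos: [515.3, -216.6, 362.1]
ee_rot: [-90.0, -0.0, 17.0]
force: [-0.3, 0.1, 3.0]
gripper_width: 25.4
```

```bash
python3 fz.py
```

```text
10.75 [ 515.35 -216.6   362.14] [-89.99  -0.    16.96] 25.1789989663291 [[-1.   -0.35  2.25 -0.02  0.17 -0.04]
 [-0.5   0.08  1.64 -0.11  0.16 -0.02]
 [-0.8  -0.53  1.34 -0.05  0.13  0.06]
 [ 0.17 -0.47  1.08 -0.07  0.17 -0.04]] [-0.53 -0.32  1.58 -0.06  0.16 -0.01]
```

Request:
carry_out:
  increments:
    - [[0,0,0],[0,1,0],1]
    - [[0,0,0],[0,2,0],1]
    - [[0,0,0],[0,2,0],1]

```text
time_s: 11.0
ee_pos: [515.3, -216.6, 360.0]
ee_rot: [-90.0, -0.0, 17.0]
force: [0.0, 0.5, 2.0]
gripper_width: 25.1
```

Request:
carry_out:
  increments:
    - [[0,0,0],[0,0.5,0],1]
    - [[0,0,0],[0,1,0],1]
    - [[0,0,0],[0,1,0],1]

```text
time_s: 11.25
ee_pos: [515.3, -216.6, 359.1]
ee_rot: [-90.0, -0.0, 17.0]
force: [-0.6, -0.7, 1.8]
gripper_width: 25.4
```

Request:
carry_out:
  increments:
    - [[0,0,0],[0,0.7,0],1]
    - [[0,0,0],[0,1.4,0],1]
    - [[0,0,0],[0,2,0],1]
    - [[0,0,0],[0,2,0],1]

```text
time_s: 11.58
ee_pos: [515.3, -216.6, 357.1]
ee_rot: [-90.0, -0.0, 17.0]
force: [-0.4, -0.4, 2.3]
gripper_width: 25.1
```

Request:
carry_out:
  increments:
    - [[0,0,0],[0,0.7,0],1]
    - [[0,0,0],[0,1.4,0],1]
    - [[0,0,0],[0,2,0],1]
    - [[0,0,0],[0,2,0],1]

```text
time_s: 11.92
ee_pos: [515.3, -216.6, 355.0]
ee_rot: [-90.0, 0.0, 17.0]
force: [-0.8, -0.9, 2.2]
gripper_width: 25.4
```

Request:
carry_out:
  increments:
    - [[0,0,0],[0,0.7,0],1]
    - [[0,0,0],[0,1.4,0],1]
    - [[0,0,0],[0,2,0],1]
    - [[0,0,0],[0,2,0],1]

```text
time_s: 12.25
ee_pos: [515.3, -216.6, 353.0]
ee_rot: [-90.0, 0.0, 17.0]
force: [-1.2, 0.7, 0.9]
gripper_width: 25.4
```

Request:
carry_out:
  increments:
    - [[0,0,0],[0,0.7,0],1]
    - [[0,0,0],[0,1.4,0],1]
    - [[0,0,0],[0,2,0],1]
    - [[0,0,0],[0,2,0],1]

```text
time_s: 12.58
ee_pos: [515.4, -216.6, 351.1]
ee_rot: [-90.0, -0.0, 17.0]
force: [-0.6, 0.4, 0.1]
gripper_width: 25.3
```

Request:
carry_out:
  increments:
    - [[0,0,0],[0,0.7,0],1]
    - [[0,0,0],[0,1.4,0],1]
    - [[0,0,0],[0,2,0],1]
    - [[0,0,0],[0,2,0],1]

```text
time_s: 12.92
ee_pos: [515.3, -216.6, 349.1]
ee_rot: [-90.0, 0.0, 17.0]
force: [-0.6, 0.7, 2.2]
gripper_width: 25.4
```

Request:
carry_out:
  increments:
    - [[0,0,0],[0,0.7,0],1]
    - [[0,0,0],[0,1.4,0],1]
    - [[0,0,0],[0,2,0],1]
    - [[0,0,0],[0,2,0],1]

```text
time_s: 13.25
ee_pos: [515.3, -216.6, 347.0]
ee_rot: [-90.0, 0.0, 17.0]
force: [-1.3, -0.3, 1.3]
gripper_width: 25.3
```

Request:
carry_out:
  increments:
    - [[0,0,0],[0,0.7,0],1]
    - [[0,0,0],[0,1.4,0],1]
    - [[0,0,0],[0,2,0],1]
    - [[0,0,0],[0,2,0],1]

```text
time_s: 13.58
ee_pos: [515.3, -216.6, 345.0]
ee_rot: [-90.0, 0.0, 17.0]
force: [0.3, -0.9, 2.5]
gripper_width: 25.3
```

Request:
carry_out:
  increments:
    - [[0,0,0],[0,0.7,0],1]
    - [[0,0,0],[0,1.4,0],1]
    - [[0,0,0],[0,2,0],1]
    - [[0,0,0],[0,2,0],1]

```text
time_s: 13.92
ee_pos: [515.3, -216.6, 343.8]
ee_rot: [-90.0, -0.0, 17.0]
force: [-2.3, 0.1, 5.6]
gripper_width: 25.3
```

```bash
python3 fz.py
python3 - <<'E'
from h import *
f=grab("side"); c=f["frame"][180:340,220:380]; cv2.imwrite("pics/side4c.png",cv2.resize(c,None,fx=3.5,fy=3.5,interpolation=2))
E
```

```text
14.1167 [ 515.33 -216.59  343.77] [-9.002e+01 -3.000e-02  1.696e+01] 25.426818441961974 [[-1.29 -0.75  5.56 -0.07  0.4   0.03]
 [-1.85  0.37  5.54 -0.05  0.41  0.01]
 [-1.71  0.11  5.51 -0.06  0.38 -0.04]
 [-1.05 -0.21  5.59 -0.08  0.4   0.02]] [-1.48 -0.12  5.55 -0.07  0.4   0.  ]
```

View pics/side4c.png

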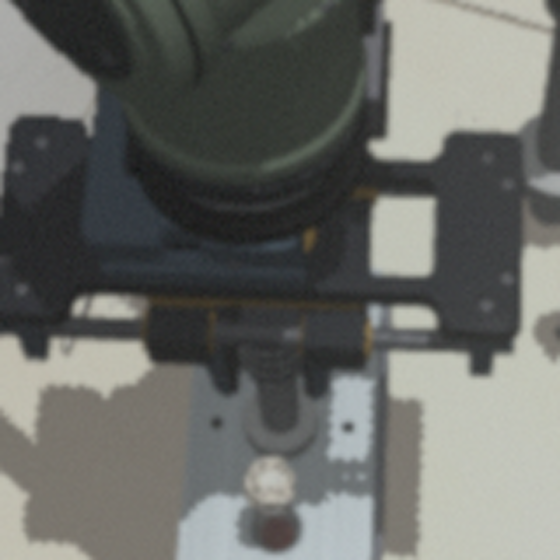

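Request:
carry_out:
  increments:
    - [[0,0,0],[0,0.5,0],1]
    - [[0,0,0],[0,1,0],1]
    - [[0,0,0],[0,1,0],1]
    - [[0,0,0],[0,1,0],1]

```text
time_s: 14.5
ee_pos: [515.3, -216.6, 343.3]
ee_rot: [-90.0, -0.0, 17.0]
force: [-0.5, 0.1, 7.0]
gripper_width: 25.3
```

Request:
carry_out:
  increments:
    - [[0,0,0],[0,0.5,0],1]
    - [[0,0,0],[0,1.2,0],1]
    - [[0,0,0],[0,1.2,0],1]
    - [[0,0,0],[0,1.2,0],1]

```text
time_s: 14.83
ee_pos: [515.3, -216.6, 342.6]
ee_rot: [-90.1, -0.1, 17.0]
force: [-2.4, 0.4, 10.5]
gripper_width: 25.1
```

```bash
python3 fz.py
```

```text
15.0333 [ 515.34 -216.64  342.64] [-9.007e+01 -7.000e-02  1.696e+01] 25.151837218324346 [[-2.430e+00  6.100e-01  1.124e+01  1.000e-02  7.100e-01 -4.000e-02]
 [-2.230e+00  4.700e-01  1.112e+01  0.000e+00  6.900e-01  2.000e-02]
 [-2.550e+00  4.900e-01  1.022e+01  1.000e-02  7.000e-01  1.000e-02]
 [-2.220e+00  1.350e+00  1.027e+01  7.000e-02  6.900e-01  0.000e+00]] [-2.36  0.73 10.71  0.02  0.7  -0.  ]
```

Request:
carry_out:
  increments:
    - [[0,0,0],[0,0,0],1]
    - [[0,0,0],[0,0,0],1]
    - [[0,0,0],[0,0,0],1]
    - [[0,0,0],[0,0,0],1]
    - [[0,0,0],[0,0,0],1]
    - [[0,0,0],[0,0,0],1]
    - [[0,0,0],[0,0,0],1]
    - [[0,0,0],[0,0,0],1]
    - [[0,0,0],[0,0,0],1]
    - [[0,0,0],[0,0,0],1]

```text
time_s: 15.87
ee_pos: [515.4, -216.7, 342.6]
ee_rot: [-90.1, -0.1, 17.0]
force: [-3.1, 0.9, 10.3]
gripper_width: 24.9
```

Request:
carry_out:
  increments:
    - [[0,0,0],[0,0,0],1]
    - [[0,0,0],[0,0,0],1]
    - [[0,0,0],[0,0,0],1]
    - [[0,0,0],[0,0,0],1]
    - [[0,0,0],[0,0,0],1]
    - [[0,0,0],[0,0,0],1]
    - [[0,0,0],[0,0,0],1]
    - [[0,0,0],[0,0,0],1]
    - [[0,0,0],[0,0,0],1]
    - [[0,0,0],[0,0,0],1]

```text
time_s: 16.7
ee_pos: [515.3, -216.6, 342.7]
ee_rot: [-90.1, -0.1, 17.0]
force: [-2.2, -0.2, 10.9]
gripper_width: 25.2
```

Request:
carry_out:
  increments:
    - [[0,0,0],[0,-0.7,0],1]
    - [[0,0,0],[0,-1.4,0],1]
    - [[0,0,0],[0,-2.1,0],1]
    - [[0,0,0],[0,-2.8,0],1]
    - [[0,0,0],[0,-3.2,0],1]
    - [[0,0,0],[0,-3.2,0],1]

```text
time_s: 17.2
ee_pos: [515.4, -216.6, 344.0]
ee_rot: [-90.0, -0.0, 17.0]
force: [-0.1, -0.9, 2.2]
gripper_width: 25.1
```

```bash
python3 fz.py
```

```text
17.4 [ 515.38 -216.59  344.03] [-89.99   0.    16.96] 25.212119567167207 [[-0.56 -0.11  2.28 -0.13  0.19 -0.03]
 [-1.15  0.82  2.98 -0.11  0.15 -0.05]
 [-0.34 -0.41  1.81 -0.15  0.17 -0.01]
 [-0.71 -0.04  1.6  -0.11  0.07  0.02]] [-0.69  0.06  2.16 -0.13  0.15 -0.02]
```

Request:
carry_out:
  increments:
    - [[0,0,0],[0,-0.6,0],1]
    - [[0,0,0],[0,-0.6,0],1]
    - [[0,0,0],[0,-0.6,0],0.6]
    - [[0,0,0],[0,-0.6,0],0.5]
    - [[0,0,0],[0,-0.6,0],0.3]
    - [[0,0,0],[0,-0.6,0],0.2]
    - [[0,0,0],[0,-0.6,0],0.2]
    - [[0,0,0],[0,-0.6,0],0.2]
    - [[0,0,0],[0,-0.6,0],0.2]

```text
time_s: 18.15
ee_pos: [515.3, -216.6, 344.8]
ee_rot: [-90.0, -0.0, 17.0]
force: [0.3, 0.2, 0.2]
gripper_width: 69.1
```

Request:
carry_out:
  increments:
    - [[0,0,0],[0,-10,0],0.2]
    - [[0,0,0],[0,-25,0],0.2]
    - [[0,0,0],[0,-45,0],0.2]
    - [[0,0,0],[0,-70,0],0.2]
    - [[0,0,0],[0,-95,0],0.2]
    - [[0,0,0],[0,-120,0],0.2]
    - [[0,0,0],[0,-145,0],0.2]
    - [[0,0,0],[0,-160,0],0.2]
    - [[0,0,0],[0,-160,0],0.2]
    - [[0,0,0],[0,-160,0],0.2]

```text
time_s: 18.98
ee_pos: [515.1, -216.5, 505.7]
ee_rot: [-90.1, -0.1, 17.0]
force: [0.6, -1.2, 0.1]
gripper_width: 73.1
```

Run:
```python
from h import *
f,P,p,r=look(); cv2.imwrite("pics/w5.png",f["frame"])
W=np.array([515.4,-216.8])
d=np.hypot(P[...,0]-W[0],P[...,1]-W[1])
m=(d<20)&(P[...,2]>160)&(P[...,2]<230); print("top z",np.percentile(P[m][:,2],[50,95]),np.median(P[m&(P[...,2]>np.percentile(P[m][:,2],50)-3)],0))
m=(d<17)&(d>9)&(P[...,2]>78)&(P[...,2]<110); print("stop top z",m.sum(),np.median(P[m][:,2]),"block z",np.median(P[(d>20)&(d<40)&(abs(P[...,2]-75)<5)][:,2]))
f=grab("side"); cv2.imwrite("pics/side5.png",cv2.resize(f["frame"][180:380,220:400],None,fx=3,fy=3,interpolation=2))
```

```text
tcp [ 515.1  -216.49  505.71] [-9.007e+01 -9.000e-02  1.696e+01] F [ 0.6  -1.19  0.15]
top z [193.19092165 194.74865235] [ 514.64046858 -216.3216306   193.55877846]
stop top z 397 89.73694680560743 block z 76.06018675574316
```

View pics/w5.png

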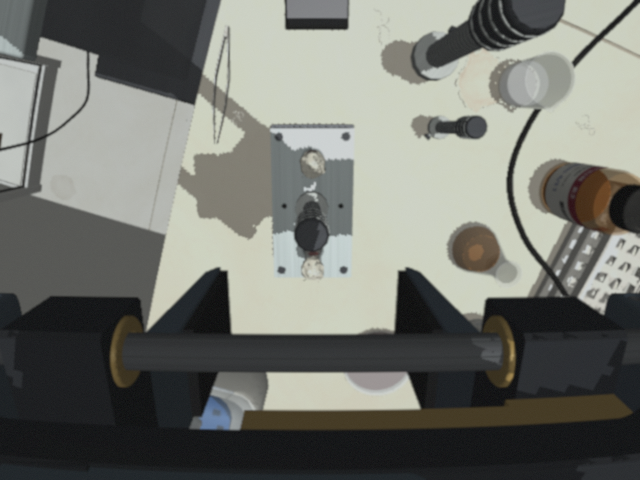

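```bash
python3 -c "
from workcell import env
print(env.job_done(), env.state()['time_s'])"
```

```text
the job is handed in; nothing more can be done
the job is handed in; nothing more can be done
```

The gauge is standing released in the empty middle well, with its stop down at the top of the block. I handed the job in at about 19 s; no verdict was reported.

- **Insertion:** I took the middle-sized gauge out of the stand and lowered it into the middle well. The stop met the block's top about where expected, and the rod reached the pad with the foot about 15 mm above the bench. That makes the well about 60 mm deep.
- **Press:** I held it on the pad for about 2 s at a measured push of 10–11 N. I worked out the pad force from the push, the gauge's weight and the stop's friction rather than measuring it: about 9–12 N, below the 20 N limit. I then eased the push off to about zero, opened the gripper and rose clear.
- **Last checks:** After I rose clear, the wrist camera showed the gauge upright in the well. Its stop underside was about 76.7 mm above the bench (73–79 mm is allowed). Both tubes looked to be standing in their wells.
- **Disagreements:** The side and top cameras differed by about 3.5 mm on the block's position, and the block's top face read 76.1 mm instead of 75 mm. I corrected the position with the wrist camera before lowering the gauge, and allowed for the 1 mm height offset in the stop reading. No check failed.

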